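# Lock the case hasp with a sprung linchpin

### The arm

A 6-joint arm with a two-finger parallel gripper is mounted at the origin on the work surface. World frame = base frame: x ahead of the robot, y to its left, z up, the work surface at z = 0. Lengths are in mm, angles in degrees, forces in N, time in s.
With the tool pointing down it reaches from about 350 to 850 mm from the base axis. Payload 8.1 kg.
Tool frame: the origin (TCP) lies at the very end of the fingers, on their centre line; the grasp point (between the pads) lies 19 mm behind it (r.grip_depth is the distance from the TCP to the grasp point, in mm); y points along the fingers, z is the direction in which the jaws open and shut, and the axes are right-handed (so a half turn about y gives the same grasp; the last joint's range is limited). The gripper opens to 85 mm and grips with 20 to 120 N. Pads are 22 mm wide; open, the fingers measure 114 mm over their backs; the gripper's body (76 mm by 85 mm) begins 54 mm behind the grasp point. The pads swing forward as they close: fully open they stand 13 mm farther back than shut.
Start: joints at [68.331, 7.471, 85.268, -0, 87.261, -4.893], TCP at [173.159, 574.475, 200.392] pointing down, gripper open.
Joint ranges: [-169.43, 169.43], [-51.17, 129.36], [1.28, 143.12], [-76.62, 256.62], [0, 156.53], [-152.29, 152.29]. Speed limits (degrees/s): [136.94, 136.94, 159.86, 180, 180, 180].

### API

Orientations are given as [roll, pitch, yaw] about the fixed x, y, z axes, in that order (R = Rz(yaw) Ry(pitch) Rx(roll)).
In Python, from bench import readout, eyes, r gives the robot as it stands. The module is installed in compiled form; this text tells all that it offers.
- The arm moves only by the tool move_arm, never from a script. Its argument "motion" is text: rows parted by semicolons, each of 6 numbers parted by spaces: the shift along the world's x, y, z in cm, then the turn, a rotation vector about the world's x, y, z in degrees. A call has 1 to 10 rows; each row is the pose to reach, as a shift and turn from the pose commanded when the call began; what a row does not reach only later rows make up. A row lasts 1/12 s, in which the tool goes at most 41.7 mm and 7.16 degrees, less where a joint would pass 70% of its speed; a pose out of reach is approached as far as the arm can. A call with a gripper value outside its range is refused whole. "fingers" is the finger opening in cm, from 0 to 8.54, set as the call begins (left out, the last holds). The fingers move at their own pace and stop on an object; "squeeze" is the grip in N (left out, the last holds). Time passes only in rows, so rows that repeat a pose let the fingers close. It gives the time, the measured TCP pose, the force and the opening at its end, in the units of the state.
- readout.sense(): the state, without advancing time (a new reading comes with each control period).
- eyes.snapshot(name): name is "scene" or "side" or "wrist"; returns a dict with "image" (384x512x3 uint8, blue, green, red), "fx", "fy", "cx", "cy" (pixels), "dist_coeffs" ([k1, k2, p1, p2, k3] as OpenCV has them; the pictures are not rectified), "world_to_cam" (4x4, takes a point from world to camera coordinates). Camera axes: x right, y down, z forward; pixel columns grow to the right and rows downward; lengths in mm; the calibration is good to about 2 mm. A picture is of the moment at which its call begins. There is no depth.
- r.hand_in(): hands the job in, once; it reports no verdict.
The state is a dict: "time": time; "joint_pos": joint angles; "qd": joint speeds; "joint_efforts": joint torques, N m; "tool_pos": TCP position; "tcp_rot": TCP orientation; "ft_force": force on the tool from outside, world axes, zero at the start; "wrist_torque": the same for the moment, N m; "finger_gap": finger opening in mm.
Only numpy, scipy, OpenCV 4.12 (cv2) and the standard library are available. Lean on these libraries where they do the work, as an engineer would, in place of code of your own. Each camera call takes 0.05 s, during which the arm holds its last target. There are 200 camera calls.

### The job

Lock the aluminium case: take the linchpin off its wooden rest, push it gently through the hasp's lugs, red lug first, until its yellow head is fully home against the red lug, and then swing the sprung ring over so that it snaps down past the pin's tip. Work by feel: never press the pin on the hasp with more than 20 N while it goes in, push the ring with only a few newtons, and leave the trays, dice cup, rook and ramekin where they are.

Things in the scene. Friction and masses are not known exactly. Their poses are not given: they have to be found in the camera images.
- case: Flat closed aluminium case, 200 x 320 x 80 mm, fixed. Its front looks along its own -x. Origin on the shelf under seat; z up. The case lies from x +70 to +270 mm and y -180 to +140 mm of this origin. In front of it (around the origin) stands its hasp: three upright lugs, one behind the other along y, one rigid piece clamped on a slotted strap
- seat (a point): Factory mark of the hole in the hasp's red lug, in that lug's outer (+y) face, 62 mm above the shelf; axes as the case; the pin goes in along -y. The clamped hasp has been pulled out: the hole's centre really lies 4 to 20 mm from the mark towards case -x (height and y are true). How far is not measured, and it does not yield to less than 80 N: find the hole by feel or sight
- far_lug (a point): Factory mark of the hole in the far face of the far lug, 35 mm behind seat; the real one is shifted as at the seat. Lugs along y from the seat: red 0 to -8 mm, middle -14.5 to -20.5, far -27 to -35. Holes in line, 14 mm square in the red and far lugs, 18 mm in the middle one, no chamfer
- foot (a point): Factory mark of the top centre of the hasp's foot (shifted in the same way), 40 x 37 mm, 6 mm above the shelf. The lugs are 36 mm wide along x and rise from it to 78 mm above the shelf
- rest: Fixed wooden rest for the pin: foot 80 x 120 x 6 mm, a 14 mm wide block under the head (top at 24 mm, narrower than the head) and a block with two low cheeks (top at 36 mm, y -16 to -40 mm) cradling the shank. Origin at the centre of its underside; axes as those of the pin lying on it. The pin lifts straight up
- pin: Linchpin, about 0.2 kg. Origin on its axis at the shoulder (front face of the head); tip towards its own -y, z up. Steel shank 12 x 12 mm square, y 0 to -44 mm, then a round nose tapering from 12 to 10.4 mm diameter, ending at y -50 mm. Seated, the shoulder lies on the red lug and the tip stands 15 mm out of the far lug
- head (a point): Centre of the pin's yellow head, a block 18 (x) x 34 (y) x 24 mm (z), 17 mm behind the pin's origin; grip it across x
- pin_tip (a point): End of the pin's nose, on its axis, 50 mm ahead (-y) of the pin's origin
- hinge (a point): Hinge of the ring, on the pin's axis, 31 mm behind (+y) the pin's origin; the ring turns about the pin's x axis here
- ring (a joint): Angle of the sprung ring: 0 open (as it starts), leaning up and back, 45 degrees away from the tip; 0.785 upright; 2.36 level, bow past the tip; 2.406 stop, locked. A damped over-centre spring resists most at about 1.2 rad (some 2 to 3 N at the bow); dead centre is at 1.8 rad, beyond which it snaps shut; short of that it springs back
- bow (a point): Middle of the ring's cross bar (bow): orange sleeve, 8 mm in diameter, 52 mm long, along the pin's x axis, 91 mm from the hinge; the legs, 5 mm wire, 52 mm apart, pass either side of head and lugs. Pinch it lightly and carry it along its arc, or push it so: a level push on the open ring jams. The bow's lever loads the lugs with 7 times the push; the pin, with play in the holes, tips up to 0.08 rad
- trays: Stack of three red trays, 170 x 120 mm, 54 mm high, bystander; origin under its centre
- dice_cup: Black silicone dice cup, 72 mm wide, 85 mm high, bystander; origin under its centre
- rook: Wooden rook, 40 mm wide, 72 mm high, bystander; origin under its centre
- ramekin: Glass ramekin, 84 mm wide, 45 mm high, bystander; origin under its centre
Things that resemble listed ones, but are neither listed nor needed, are in the scene too. Leave any green or turquoise look-alike of the pin alone.

How it is judged:
By the outcome, as a careful person would: the job done as asked, in the order asked, and still so for the second after the job is handed in, with the robot touching nothing.
It also fails if it takes over 72 s, if anything falls off the work surface, if the arm or the gripper's body presses on something with over 40 N, if the wrist force passes 120 N, or if a joint passes its speed limit or range.

## Working session

There is one attempt and no reset: what is moved stays moved. The work goes in short steps, Python scripts to look and compute and a tool call to move; the robot and the scene stay as the last step left them, time stands still between calls to the robot, and variables do not carry over. Pictures are saved under pics/ and viewed, about 8 in all and at most 12, crops included, and the job is handed in when it is done.

Besides the shell and the picture viewer there is one more tool, called after "Request:" by a JSON object that holds its "api" and its "payload". move_arm: Moves the arm, as the interface text tells. Its arguments: {"type":"object","properties":{"motion":{"type":"string"},"fingers":{"type":"number"},"squeeze":{"type":"number"}},"required":["motion"]}

```bash
mkdir -p pics; cat > h.py <<'E'
import numpy as np, cv2
from bench import readout, eyes, r
def snap(name, fn=None):
    d=eyes.snapshot(name)
    if fn: cv2.imwrite('pics/'+fn+'.png', d['image'])
    K=np.array([[d['fx'],0,d['cx']],[0,d['fy'],d['cy']],[0,0,1.]])
    d['K']=K; d['D']=np.array(d['dist_coeffs'],float); d['T']=np.array(d['world_to_cam'])
    return d
def ray(d,uv):
    p=cv2.undistortPoints(np.array([[uv]],float),d['K'],d['D'])[0,0]
    R=d['T'][:3,:3];t=d['T'][:3,3]
    v=R.T@np.array([p[0],p[1],1.]); return -R.T@t, v/np.linalg.norm(v)
def onz(d,uv,z):
    o,v=ray(d,uv); return o+v*(z-o[2])/v[2]
def tri(d1,u1,d2,u2):
    o1,v1=ray(d1,u1);o2,v2=ray(d2,u2)
    s=np.linalg.lstsq(np.c_[v1,-v2],o2-o1,rcond=None)[0]
    a=o1+s[0]*v1;b=o2+s[1]*v2
    return (a+b)/2,np.linalg.norm(a-b)
def proj(d,P):
    R=d['T'][:3,:3];t=d['T'][:3,3]
    return cv2.projectPoints(np.array(P,float).reshape(-1,1,3),cv2.Rodrigues(R)[0],t,d['K'],d['D'])[0][:,0]
E
python3 - <<'E'
from h import *
np.set_printoptions(precision=2,suppress=True)
ds={n:snap(n) for n in('scene','side','wrist')}
for n,d in ds.items():
    print(n,d['fx'],-d['T'][:3,:3].T@d['T'][:3,3],d['T'][2,:3])
im=[cv2.resize(ds[n]['image'],(400,300)) for n in ds]
cv2.imwrite('pics/a.png',np.vstack([np.hstack(im[:2]),np.hstack([im[2],im[2]*0])]))
import pickle;pickle.dump(ds,open('d0.pkl','wb'))
print(readout.sense())
E
```

```text
scene 493.52724203633346 [1635.32   86.04 1059.43] [-0.77 -0.01 -0.64]
side 350.7142432050122 [466.5  857.27 588.34] [ 0.04 -0.85 -0.53]
wrist 276.8672362890456 [101.72 595.35 371.99] [ 0.28 -0.09 -0.96]
{'time': 0.15, 'joint_pos': array([68.33,  7.51, 85.32,  0.  , 87.26, -4.89]), 'qd': array([-0.  , -0.16, -0.13, -0.14, -0.  , -0.09]), 'joint_efforts': array([  0.  , -57.01, -50.12,  -0.  ,   0.01,  -0.  ]), 'tool_pos': array([172.96, 574.05, 199.57]), 'tcp_rot': array([-90.08,   0.01, -16.77]), 'ft_force': array([-0.42, -0.08, -0.03]), 'wrist_torque': array([ 0.02, -0.  ,  0.02]), 'finger_gap': 85.39058515937904}
```

View pics/a.png

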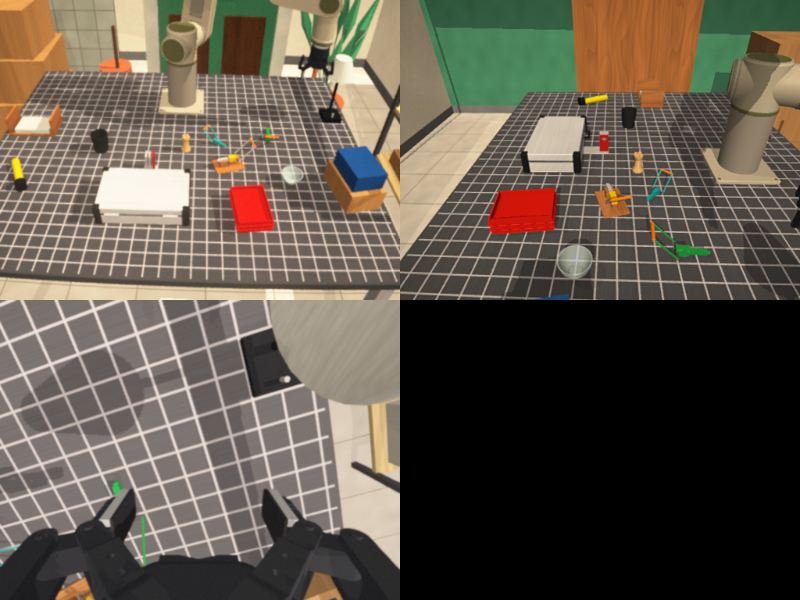

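The scene shows the case at about (140,195) in the reduced view, the red hasp lug at (150,158), and a wooden rest at (230,160) carrying a yellow-headed pin. Turquoise (213,135) and green (268,135) look-alikes have no rest or yellow head. The pin on the rest fits the description, so I'll enlarge it to confirm.

```bash
python3 - <<'E'
from h import *
import pickle;ds=pickle.load(open('d0.pkl','rb'))
s=ds['scene']['image'];t=ds['side']['image']
a=s[180:230,165:325];a=cv2.resize(a,(800,250),interpolation=cv2.INTER_CUBIC)
b=t[150:290,220:360];b=cv2.resize(b,(350,350),interpolation=cv2.INTER_CUBIC)
c=t[230:280,245:315];c=cv2.resize(c,(450,321),interpolation=cv2.INTER_CUBIC)
o=np.zeros((600,800,3),np.uint8);o[:250]=a;o[250:,:350]=b;o[250:571,350:]=c
cv2.imwrite('pics/b.png',o)
E
```

```text
(no output)
```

View pics/b.png

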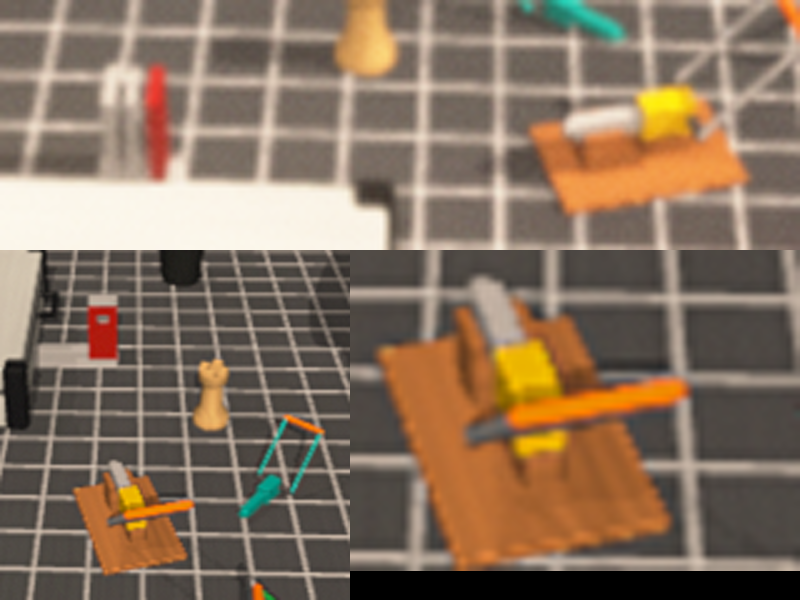

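The crop confirms it: grey shank, yellow head and orange bow on the wooden rest (scene about (300,203), side about (272,255)). The red lug and its hole are at side about (261,178). Next I'll measure them.

```bash
python3 - <<'E'
from h import *
np.set_printoptions(precision=1,suppress=True)
import pickle;ds=pickle.load(open('d0.pkl','rb'))
S,T=ds['scene'],ds['side']
def cen(d,box,lo,hi):
    x0,y0,x1,y1=box
    m=cv2.inRange(cv2.cvtColor(d['image'],cv2.COLOR_BGR2HSV)[y0:y1,x0:x1],lo,hi)
    ys,xs=np.nonzero(m); return (xs.mean()+x0,ys.mean()+y0),len(xs),(xs.min()+x0,xs.max()+x0,ys.min()+y0,ys.max()+y0)
Y=((23,150,120),(33,255,255))
ys=cen(S,(270,190,325,230),*Y);yt=cen(T,(245,220,315,280),*Y);print(ys,yt,tri(S,ys[0],T,yt[0]))
for n,uv in zip('ABC',[(271,205.6),(278.6,222.6),(314.6,216)]):print('scene foot',n,onz(S,uv,6))
for n,uv in zip('ABC',[(249.7,245.2),(262.1,279.5),(294.5,273.5)]):print('side foot',n,onz(T,uv,6))
# red lug
R=((0,180,90),(6,255,255))
for d,b in((S,(180,185,205,225)),(T,(245,160,275,200))):
    print('red',cen(d,b,*R))
# case near corner/front edges
for uv in [(220+88/2.5,150+(295-250)/2.5),(220+118/2.5,150+(295-250)/2.5)]:print('lugtop side',onz(T,uv,78))
for uv in [(165+148/5,180+66/5),(165+166/5,180+66/5),]:print('lugtop scene',onz(S,uv,78))
print('hole',onz(T,(220+103/2.5,150+(319-250)/2.5),62))
# case top quad
g=cv2.cvtColor(S['image'],cv2.COLOR_BGR2HSV);m=((g[...,1]<40)&(g[...,2]>190)).astype(np.uint8)
m[:210]=0;m[290:]=0;m[:,:110]=0;m[:,260:]=0
c=max(cv2.findContours(m,0,2)[0],key=cv2.contourArea);print(cv2.approxPolyDP(c,4,True)[:,0].tolist())
E
```

```text
((np.float64(297.4339622641509), np.float64(200.54716981132074)), 53, (np.int64(293), np.int64(302), np.int64(198), np.int64(204))) ((np.float64(272.3953488372093), np.float64(249.7674418604651)), 43, (np.int64(268), np.int64(277), np.int64(245), np.int64(260))) (array([459.7, 227. ,  42.1]), np.float64(0.7510422549024237))
scene foot A [447.  145.7   6. ]
scene foot B [525.2 168.5   6. ]
scene foot C [490.5 282.7   6. ]
side foot A [516.8 168.8   6. ]
side foot B [482.2 287.1   6. ]
side foot C [408.1 266.2   6. ]
red ((np.float64(196.05263157894737), np.float64(202.0263157894737)), 38, (np.int64(195), np.int64(197), np.int64(194), np.int64(212)))
red ((np.float64(260.6818181818182), np.float64(182.85858585858585)), 198, (np.int64(255), np.int64(266), np.int64(173), np.int64(192)))
lugtop side [ 513.6 -116.8   78. ]
lugtop side [ 476.1 -117.5   78. ]
lugtop scene [481.  -92.9  78. ]
lugtop scene [480.5 -81.9  78. ]
hole [494.1 -84.3  62. ]
[[241, 223], [200, 212], [198, 217], [141, 215], [131, 224], [122, 259], [131, 267], [231, 269], [240, 262]]
```

Request:
{"api": "move_arm", "payload": {"motion": "32.1 -63.4 -6 0 0 -73.2;32.1 -63.4 -6 0 0 -73.2;32.1 -63.4 -6 0 0 -73.2;32.1 -63.4 -6 0 0 -73.2;32.1 -63.4 -6 0 0 -73.2;32.1 -63.4 -6 0 0 -73.2;32.1 -63.4 -6 0 0 -73.2;32.1 -63.4 -6 0 0 -73.2;32.1 -63.4 -6 0 0 -73.2;32.1 -63.4 -6 0 0 -73.2"}}

```text
time: 0.98
tool_pos: [361.0, 202.2, 165.1]
tcp_rot: [-90.0, 0.0, -88.7]
ft_force: [1.0, 0.8, -0.1]
finger_gap: 85.3
```

Request:
{"api": "move_arm", "payload": {"motion": "13.3 -26.3 -2.5 0 0 -1.3;13.3 -26.3 -2.5 0 0 -1.3;13.3 -26.3 -2.5 0 0 -1.3;13.3 -26.3 -2.5 0 0 -1.3;13.3 -26.3 -2.5 0 0 -1.3;13.3 -26.3 -2.5 0 0 -1.3;13.3 -26.3 -2.5 0 0 -1.3;13.3 -26.3 -2.5 0 0 -1.3;13.3 -26.3 -2.5 0 0 -1.3;13.3 -26.3 -2.5 0 0 -1.3"}}

```text
time: 1.82
tool_pos: [493.2, -58.8, 139.8]
tcp_rot: [-90.1, 0.0, -89.8]
ft_force: [-0.1, -0.4, -0.4]
finger_gap: 85.7
```

```bash
python3 - <<'E'
from h import *
import pickle
d=snap('wrist');pickle.dump(d,open('d1.pkl','wb'))
cv2.imwrite('pics/c.png',cv2.resize(d['image'],(800,600),interpolation=cv2.INTER_CUBIC))
print(readout.sense()['tool_pos'],readout.sense()['tcp_rot'])
E
```

```text
[493.14224623 -58.08062362 140.07275591] [-9.00521430e+01  4.20981954e-02 -8.96890103e+01]
```

View pics/c.png

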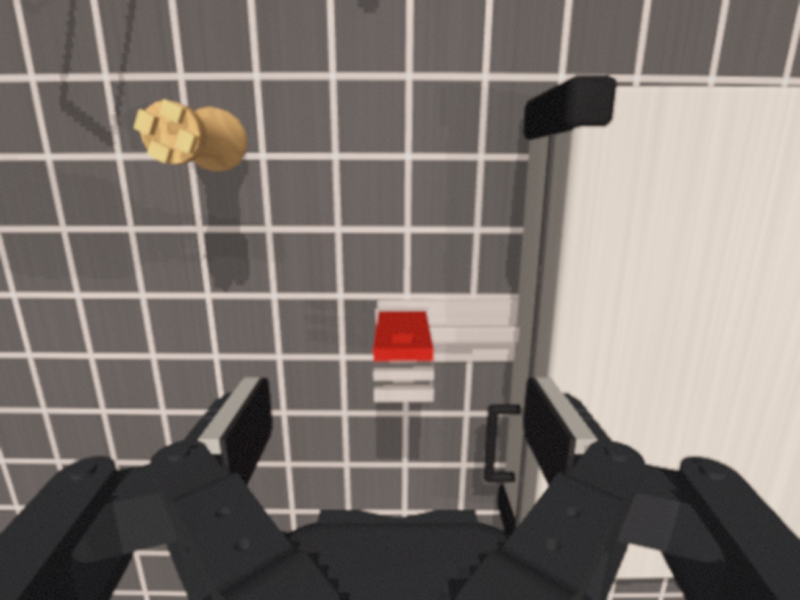

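The wrist view shows the red lug top between (374,345) and (433,345), with the hole at about (402,338). The case's top front edge runs from about (572,130) to (548,375).

```bash
python3 - <<'E'
from h import *
np.set_printoptions(precision=1,suppress=True)
import pickle
d=pickle.load(open('d1.pkl','rb'));k=512/800
q=lambda x,y,z:print((x,y,z),onz(d,((x+.5)*k-.5,(y+.5)*k-.5),z))
im=d['image'];hsv=cv2.cvtColor(im,cv2.COLOR_BGR2HSV)
m=(((hsv[...,0]<7)|(hsv[...,0]>174))&(hsv[...,1]>150)&(hsv[...,2]>60)).astype(np.uint8)
for y in range(195,236,2):
    xs=np.nonzero(m[y])[0]; xs=xs[(xs>200)&(xs<330)]
    if len(xs):print(y,xs.min(),xs.max(),im[y,257])
for a in [(374,345,78),(433,345,78),(374,360,78),(433,360,78),(374,402,78),(434,402,78),(402,338,62)]:q(*a)
g=cv2.cvtColor(im,cv2.COLOR_BGR2GRAY).astype(float)
P=[]
for y in range(90,240,10):
    row=np.diff(cv2.GaussianBlur(g,(3,3),0)[y,335:380]);x=335.5+row.argmax();P.append(onz(d,(x,y),80));
P=np.array(P);print(P[:,:2]);f=np.polyfit(P[:,1],P[:,0],1);print(f,np.degrees(np.arctan(f[0])))
E
```

```text
201 243 271 [ 20  32 162]
203 243 272 [ 24  37 163]
205 242 272 [ 22  35 162]
207 242 273 [ 24  33 162]
209 241 273 [ 22  33 161]
211 241 273 [ 22  30 162]
213 240 274 [ 29  37 175]
215 240 274 [ 26  41 194]
217 240 275 [ 28  41 195]
219 239 275 [ 23  36 179]
221 239 276 [ 22  32 164]
223 239 276 [ 26  38 191]
225 239 276 [ 29  43 203]
227 240 276 [ 29  44 203]
229 240 276 [ 46  54 202]
(374, 345, 78) [479.4 -82.4  78. ]
(433, 345, 78) [513.9 -82.3  78. ]
(374, 360, 78) [479.3 -92.   78. ]
(433, 360, 78) [514.1 -91.9  78. ]
(374, 402, 78) [ 478.9 -119.9   78. ]
(434, 402, 78) [ 515.5 -119.8   78. ]
(402, 338, 62) [495.9 -84.3  62. ]
[[580.8  30.1]
 [580.9  22.6]
 [580.9  14.9]
 [581.    7.1]
 [581.1  -0.9]
 [581.2  -9. ]
 [581.3 -17.3]
 [581.4 -25.8]
 [581.5 -34.5]
 [581.6 -43.3]
 [581.7 -52.3]
 [581.9 -61.6]
 [582.  -71. ]
 [582.2 -80.6]
 [582.3 -90.5]]
[ -0.  581.1] -0.7141025891009297
```

Request:
{"api": "move_arm", "payload": {"motion": "-3.3 28.6 -3 0 0 16.3;-3.3 28.6 -3 0 0 16.3;-3.3 28.6 -3 0 0 16.3;-3.3 28.6 -3 0 0 16.3;-3.3 28.6 -3 0 0 16.3;-3.3 28.6 -3 0 0 16.3;-3.3 28.6 -3 0 0 16.3;-3.3 28.6 -3 0 0 16.3;-3.3 28.6 -3 0 0 16.3;-3.3 28.6 -3 0 0 16.3"}}

```text
time: 2.7
tool_pos: [459.7, 228.0, 110.6]
tcp_rot: [-90.0, -0.0, -73.2]
ft_force: [0.6, -0.7, 0.0]
finger_gap: 85.6
```

```bash
python3 - <<'E'
from h import *
import pickle
d=snap('wrist');pickle.dump(d,open('d2.pkl','wb'))
cv2.imwrite('pics/d.png',cv2.resize(d['image'],(800,600),interpolation=cv2.INTER_CUBIC))
print(readout.sense()['tool_pos'],readout.sense()['tcp_rot'])
E
```

```text
[460.24140704 227.11211204 110.6457668 ] [-8.99824778e+01 -2.03117910e-02 -7.33242546e+01]
```

View pics/d.png

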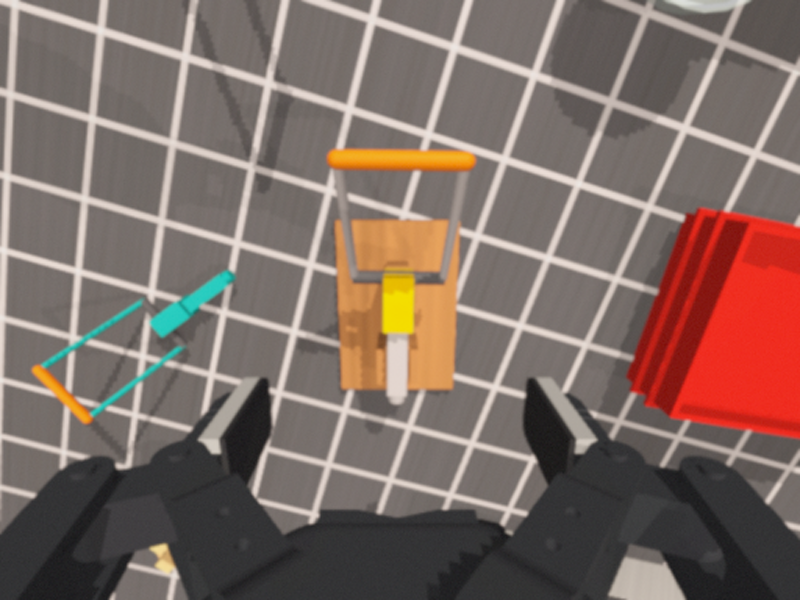

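The wrist view shows the yellow head at (398,303), its shoulder edge at row 333, the tip at (397,402), and the bow from (329,159) to (475,159). It lines up with the tool to within about a degree.

```bash
python3 - <<'E'
from h import *
np.set_printoptions(precision=1,suppress=True)
import pickle
d=pickle.load(open('d2.pkl','rb'));k=512/800
q=lambda n,x,y,z:(lambda p:(print(n,p),p)[1])(onz(d,((x+.5)*k-.5,(y+.5)*k-.5),z))
a=q('shL',384,333,48);b=q('shR',413,333,48);t=q('tip',397,403,36);c=q('headback',398,275,48)
bl=q('bowL',329,159,100);br=q('bowR',475,159,100)
for u,v in((b-a,'sh'),(br-bl,'bow'),):print(v,np.degrees(np.arctan2(u[1],u[0])))
m=(a+b)/2;u=m-t;print('axis',np.degrees(np.arctan2(-u[0],u[1])),np.linalg.norm(u[:2]))
hsv=cv2.cvtColor(d['image'],cv2.COLOR_BGR2HSV)
for y in (185,190,195,200,205,210):
    xs=np.nonzero((hsv[y,230:280,1]>150)&(hsv[y,230:280,0]>22)&(hsv[y,230:280,2]>150))[0]+230
    l,r_=onz(d,(xs.min()-.5,y),48),onz(d,(xs.max()+.5,y),48);print(y,xs.min(),xs.max(),(l+r_)/2,np.linalg.norm(l-r_))
    if xs.size: pass
E
```

```text
shL [456.8 209.9  48. ]
shR [473.  214.8  48. ]
tip [479.3 161.5  36. ]
headback [454.7 245.4  48. ]
bowL [410.5 295.1 100. ]
bowR [466.9 312.1 100. ]
sh 16.752362100826446
bow 16.752070658959266
axis 15.781508493047198 52.81512110271195
185 246 264 [457.4 237.6  48. ] 16.718343248365315
190 245 264 [458.3 233.   48. ] 17.69482246868023
195 245 264 [459.7 228.6  48. ] 17.792607914795138
200 245 264 [461.  224.1  48. ] 17.89169036161621
205 245 264 [462.4 219.6  48. ] 17.992095136904048
210 245 264 [463.8 215.   48. ] 18.09384826454564
```

Request:
{"api": "move_arm", "payload": {"motion": "0.06 -0.17 -3 0 0 0;0.06 -0.17 -6 0 0 0;0.06 -0.17 -8 0 0 0;0.06 -0.17 -9 0 0 0;0.06 -0.17 -9 0 0 0;0.06 -0.17 -9 0 0 0"}}

```text
time: 3.25
tool_pos: [461.6, 224.6, 20.8]
tcp_rot: [-90.0, -0.0, -73.5]
ft_force: [0.4, 0.1, 0.8]
finger_gap: 85.4
```

Request:
{"api": "move_arm", "payload": {"motion": "0 0 0 0 0 0;0 0 0 0 0 0;0 0 0 0 0 0;0 0 0 0 0 0;0 0 0 0 0 0;0 0 0 0 0 0;0 0 0 0 0 0;0 0 0 0 0 0", "fingers": 0.5, "squeeze": 60}}

```text
time: 3.92
tool_pos: [461.3, 225.4, 20.3]
tcp_rot: [-90.0, 0.0, -73.4]
ft_force: [0.8, -0.2, 0.4]
finger_gap: 5.0
```

```bash
python3 - <<'E'
from h import *
import pickle
d=snap('wrist');s=snap('side');c=snap('scene')
o=np.zeros((600,800,3),np.uint8)
o[:300,:400]=cv2.resize(d['image'],(400,300))
o[:300,400:]=cv2.resize(d['image'][180:330,156:356],(400,300),interpolation=cv2.INTER_CUBIC)
o[300:,:400]=cv2.resize(s['image'][180:300,200:360],(400,300),interpolation=cv2.INTER_CUBIC)
o[300:,400:]=cv2.resize(c['image'][150:240,240:360],(400,300),interpolation=cv2.INTER_CUBIC)
cv2.imwrite('pics/e.png',o);print(r.grip_depth,readout.sense())
E
```

```text
18.700000000000003 {'time': 4.0667, 'joint_pos': array([ 2.03146822e+01,  3.74601653e+00,  1.08961174e+02, -3.98925549e-04,
        6.73030939e+01,  3.70906691e+00]), 'qd': array([-0.15023987, -0.05845931, -0.0133785 ,  0.03925018,  0.02082068,
       -0.0124078 ]), 'joint_efforts': array([ 7.64141703e-03, -4.78082657e+01, -4.43530333e+01,  2.31263502e-04,
        2.43733630e-03, -4.21534935e-05]), 'tool_pos': array([461.22604067, 225.34022076,  20.26157811]), 'tcp_rot': array([-9.00102389e+01, -1.03252644e-03, -7.33942307e+01]), 'ft_force': array([-0.04730973, -0.2477011 ,  0.26752461]), 'wrist_torque': array([-0.03284205,  0.00839292,  0.00400304]), 'finger_gap': 4.5914042761950515}
```

View pics/e.png

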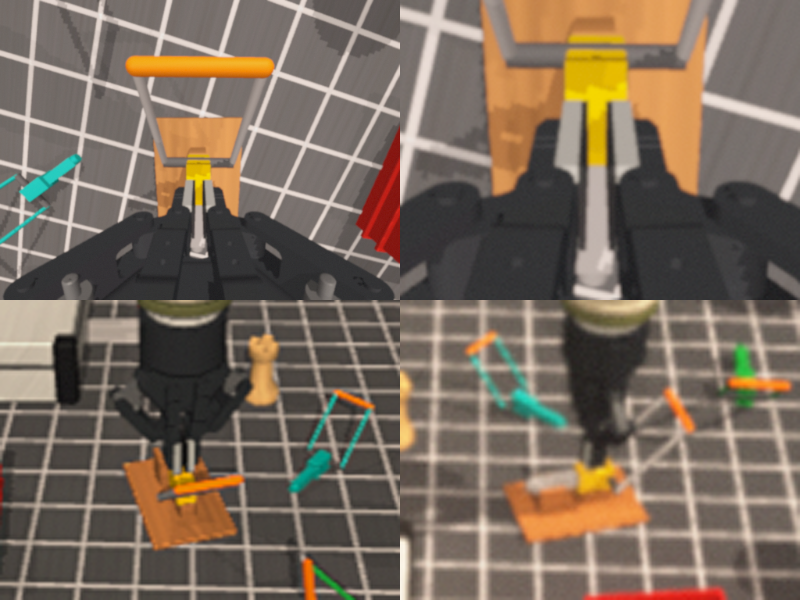

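```bash
python3 - <<'E'
from h import *
np.set_printoptions(precision=1,suppress=True)
d=snap('wrist');s=snap('side');c=snap('scene')
for z in(20,36,48,60):
    P=[461.2,225.3,z];print(z,proj(d,P),proj(s,P),proj(c,P))
    print('  wrist rel', (d['T']@np.array(P+[1]))[:3])
print(-d['T'][:3,:3].T@d['T'][:3,3])
E
```

```text
20 [[254.3 223.5]] [[271.5 256.5]] [[296.3 206. ]]
  wrist rel [  0.2  20.5 186.9]
36 [[254.4 233.8]] [[271.6 251.4]] [[296.7 202.2]]
  wrist rel [  0.2  25.2 171.6]
48 [[254.4 242.7]] [[271.7 247.5]] [[297.  199.3]]
  wrist rel [  0.2  28.7 160.2]
60 [[254.4 253. ]] [[271.7 243.5]] [[297.3 196.4]]
  wrist rel [  0.2  32.2 148.7]
[439.9 296.4 192.8]
```

The fingers closed in front of the wrist camera, above the yellow head: the pads cover the head's top at crop (558–637, 100+), and the tips sit at z ≈ 48. So the real fingertips stand about 27 mm higher than the reported TCP. I'll open, lower carefully by feel, and grip again.

Request:
{"api": "move_arm", "payload": {"motion": "0 0 0 0 0 0;0 0 0 0 0 0;0 0 0 0 0 0;0 0 0 0 0 0;0 0 -0.5 0 0 0;0 0 -1 0 0 0;0 0 -1.5 0 0 0;0 0 -1.5 0 0 0", "fingers": 6.0}}

```text
time: 4.88
tool_pos: [460.1, 224.9, 3.6]
tcp_rot: [-90.1, -0.0, -73.4]
ft_force: [0.8, 0.9, -0.3]
finger_gap: 60.1
```

Request:
{"api": "move_arm", "payload": {"motion": "0 0 -0.4 0 0 0;0 0 -0.8 0 0 0;0 0 -1.0 0 0 0;0 0 -1.0 0 0 0"}}

```text
time: 5.22
tool_pos: [460.8, 225.2, -5.4]
tcp_rot: [-90.1, -0.0, -73.4]
ft_force: [0.8, 0.2, -1.2]
finger_gap: 60.0
```

```bash
python3 - <<'E'
from h import *
d=snap('wrist');s=snap('side');c=snap('scene')
o=np.zeros((600,800,3),np.uint8)
o[:300,:400]=cv2.resize(d['image'],(400,300))
o[:300,400:]=cv2.resize(d['image'][180:330,156:356],(400,300),interpolation=cv2.INTER_CUBIC)
o[300:,:400]=cv2.resize(s['image'][210:285,220:320],(400,300),interpolation=cv2.INTER_CUBIC)
o[300:,400:]=cv2.resize(c['image'][170:230,260:340],(400,300),interpolation=cv2.INTER_CUBIC)
cv2.imwrite('pics/f.png',o);print(readout.sense()['ft_force'],readout.sense()['tool_pos'])
E
```

```text
[-0.45039859  0.16320592  0.16174311] [461.39954751 225.38878254  -4.55695058]
```

View pics/f.png

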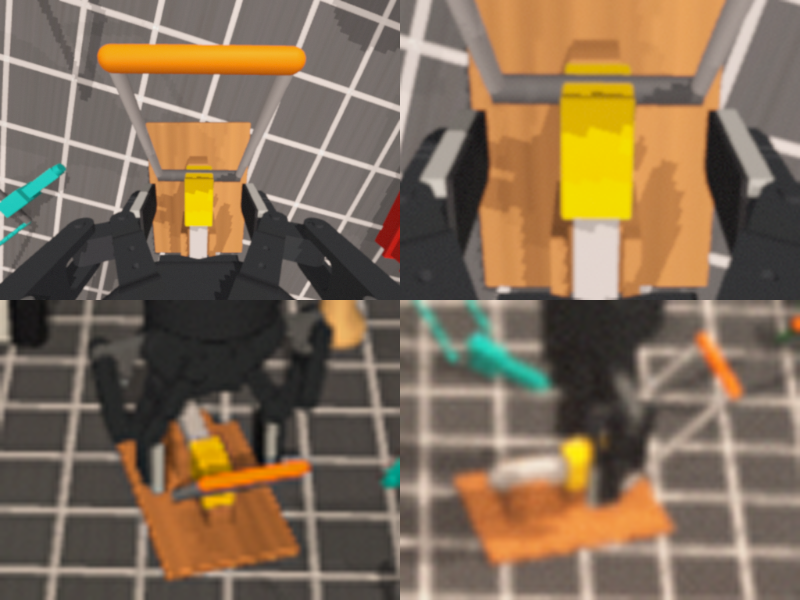

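The open fingers now straddle the head at tip height z ≈ 20, clear of the hinge rod, with no contact force. Closing.

Request:
{"api": "move_arm", "payload": {"motion": "0 0 0 0 0 0;0 0 0 0 0 0;0 0 0 0 0 0;0 0 0 0 0 0;0 0 0 0 0 0;0 0 0 0 0 0;0 0 0 0 0 0;0 0 0 0 0 0", "fingers": 0.5, "squeeze": 60}}

```text
time: 6.03
tool_pos: [461.7, 225.5, -4.3]
tcp_rot: [-90.0, 0.0, -73.4]
ft_force: [-0.4, -0.2, 4.1]
finger_gap: 16.9
```

Request:
{"api": "move_arm", "payload": {"motion": "0 0 1.5 0 0 0;0 0 4 0 0 0;0 0 7 0 0 0;0 0 10 0 0 0;0.6 -3 10 0 0 -3;1.2 -6.5 10 0 0 -6;2 -10.5 10 0 0 -10;2.8 -14.5 10 0 0 -13;3.57 -18.5 10 0 0 -16.2;3.57 -20.5 10 0 0 -16.2"}}

```text
time: 6.87
tool_pos: [497.2, 16.3, 94.8]
tcp_rot: [-90.0, -0.1, -89.9]
ft_force: [0.7, -0.3, -1.9]
finger_gap: 16.6
```

Request:
{"api": "move_arm", "payload": {"motion": "0 0 -3 0 0 0;0 0 -6 0 0 0;0 0 -7.4 0 0 0;0 0 -7.4 0 0 0;0 0 -7.4 0 0 0"}}

```text
time: 7.28
tool_pos: [495.3, 20.4, 20.0]
tcp_rot: [-90.2, 0.0, -89.6]
ft_force: [1.0, 0.7, -2.4]
finger_gap: 17.0
```

```bash
python3 - <<'E'
from h import *
import pickle
np.set_printoptions(precision=2,suppress=True)
d=snap('wrist');s=snap('side');c=snap('scene');pickle.dump((d,s,c),open('d3.pkl','wb'))
o=np.zeros((600,800,3),np.uint8)
o[:300,:400]=cv2.resize(d['image'],(400,300))
o[:300,400:]=cv2.resize(d['image'][180:330,156:356],(400,300),interpolation=cv2.INTER_CUBIC)
o[300:,:400]=cv2.resize(s['image'][150:225,210:310],(400,300),interpolation=cv2.INTER_CUBIC)
o[300:,400:]=cv2.resize(c['image'][165:225,180:260],(400,300),interpolation=cv2.INTER_CUBIC)
cv2.imwrite('pics/g.png',o);x=readout.sense();print(x['ft_force'],x['tool_pos'],x['tcp_rot'],x['wrist_torque'],x['finger_gap'])
E
```

```text
[ 0.38  0.4  -2.65] [498.37  20.45  22.96] [-89.85  -0.01 -89.58] [-0.05 -0.01 -0.02] 16.836879437341274
```

View pics/g.png

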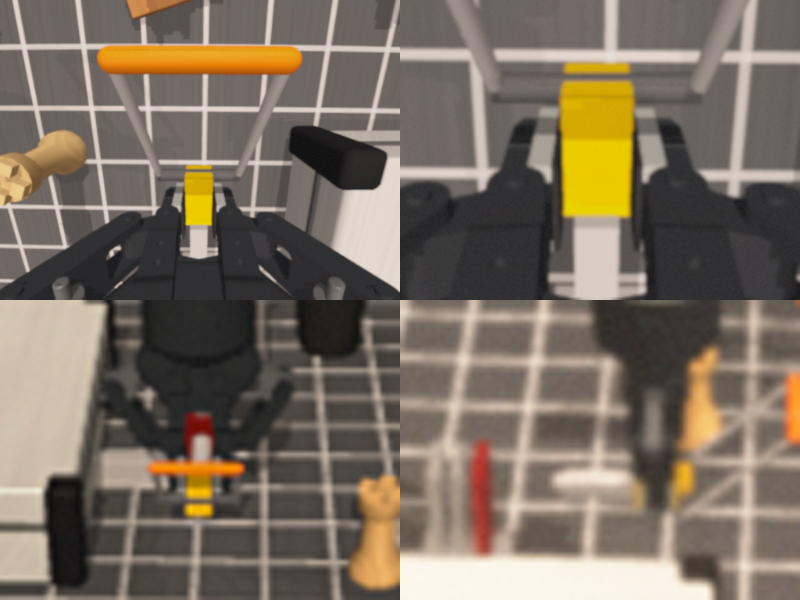

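```bash
python3 - <<'E'
from h import *
import pickle
np.set_printoptions(precision=2,suppress=True)
L=[]
for i in range(6):
    c=snap('scene' if i%2 else 'wrist');x=readout.sense();L.append(np.r_[x['tool_pos'],x['tcp_rot']])
    if i%2==0:w=c
print(np.array(L))
hs=cv2.cvtColor(c['image'],cv2.COLOR_BGR2GRAY)
print(hs[195:208:1,286-75:310-70:2] if 0 else '')
X=498 if 0 else np.mean(L,0)[0];
for n,y in(('tip',-44),('mid',-20),('sh',6.4),('headback',40.4)):print(n,proj(c,[X,y,62]))
for col in range(212,228,2):
    v=hs[188:212,col];print(col,v)
E
```

```text
[[498.5   20.44  23.06 -89.83  -0.01 -89.57]
 [498.43  20.44  23.   -89.84  -0.01 -89.58]
 [498.22  20.42  22.77 -89.86  -0.01 -89.58]
 [497.99  20.42  22.54 -89.88  -0.01 -89.58]
 [497.77  20.41  22.29 -89.9   -0.01 -89.58]
 [497.52  20.41  22.01 -89.93  -0.01 -89.58]]

tip [[210.16 201.23]]
mid [[217.97 201.46]]
sh [[226.56 201.71]]
headback [[237.64 202.03]]
212 [ 89  84  82  84  94 106 116 156 183 141 130 179 219 212 175 147 138 171
 194 147 111 108  94  89]
214 [ 96  83  83  86  91 103 117 157 185 144 155 210 229 216 181 160 144 155
 174 140 115 108 100  96]
216 [ 93  85  84  85  93 102 116 154 182 147 159 212 230 216 179 161 149 157
 176 146 132 136 141 146]
218 [105  94  96 100 112 134 148 175 192 181 192 226 231 218 180 166 178 201
 209 194 188 185 177 183]
220 [153 138 135 133 143 167 174 184 195 177 184 220 233 223 185 164 154 158
 174 147 124 115 115 121]
222 [117  91  85  88  94 107 114 148 179 147 149 204 230 223 188 163 150 144
 157 144 116 107 114 112]
224 [114  81  81  81  89 101 110 144 174 151 143 180 207 201 176 160 149 141
 154 142 116 110 115 114]
226 [ 63  60  56  61  70  71  79  91 106  96  97 115 141 153 157 159 149 142
 147 137 113 110 113 110]
```

Request:
{"api": "move_arm", "payload": {"motion": "0 -0.5 0 0 0 0;0 -1 0 0 0 0;0 -1.6 0 0 0 0;0 -2.2 0 0 0 0;0 -2.7 0 0 0 0;0 -3 0 0 0 0;0 -3 0 0 0 0;0 -3 0 0 0 0;0 -3 0 0 0 0;0 -3 0 0 0 0"}}

```text
time: 8.57
tool_pos: [497.0, -9.5, 21.3]
tcp_rot: [-90.0, 0.0, -89.6]
ft_force: [0.3, 0.4, -1.7]
finger_gap: 16.5
```

```bash
python3 - <<'E'
from h import *
import pickle
np.set_printoptions(precision=2,suppress=True)
for i in range(4):
    d=snap('side' if i%2 else 'wrist');x=readout.sense();print(x['tool_pos'],x['tcp_rot'],x['ft_force'])
    if i%2: s=d
    else: w=d
c=snap('scene');pickle.dump((w,s,c),open('d4.pkl','wb'))
o=np.zeros((600,800,3),np.uint8)
o[:300,:400]=cv2.resize(w['image'][170:320,156:356],(400,300),interpolation=cv2.INTER_CUBIC)
o[:300,400:]=cv2.resize(w['image'][220:300,205:305],(400,300),interpolation=cv2.INTER_CUBIC)
o[300:,:400]=cv2.resize(s['image'][155:203,230:294],(400,300),interpolation=cv2.INTER_CUBIC)
o[300:,400:]=cv2.resize(c['image'][175:220,185:245],(400,300),interpolation=cv2.INTER_CUBIC)
cv2.imwrite('pics/i.png',o)
E
```

```text
[497.03  -9.4   21.35] [-90.     0.   -89.58] [ 0.52 -0.25 -3.79]
[496.99  -9.41  21.32] [-90.     0.   -89.58] [-0.3  -0.9  -1.98]
[496.97  -9.43  21.3 ] [-90.01   0.   -89.57] [-0.5   0.44 -1.87]
[497.02  -9.44  21.35] [-90.    -0.   -89.57] [-0.01  0.55 -2.63]
```

View pics/i.png

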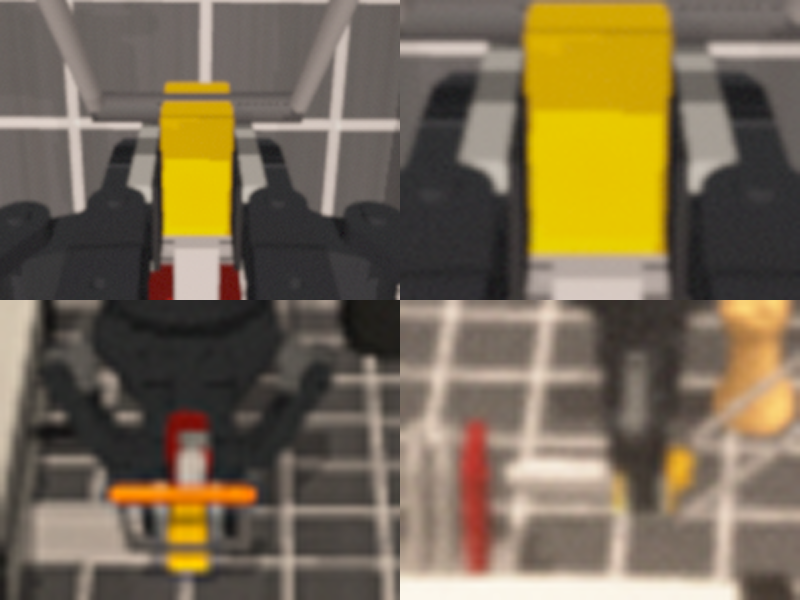

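The pin is level. The shank at crop column 198 lies over the red lug (149–242), and the hole at side crop (192,437) is in line. Advancing in small steps by feel.

Request:
{"api": "move_arm", "payload": {"motion": "0 -0.2 0 0 0 0;0 -0.4 0 0 0 0;0 -0.6 0 0 0 0;0 -0.7 0 0 0 0;0 -0.7 0 0 0 0"}}

```text
time: 9.23
tool_pos: [497.0, -17.0, 21.4]
tcp_rot: [-90.0, -0.0, -89.6]
ft_force: [-0.1, 0.3, -2.2]
finger_gap: 16.8
```

Request:
{"api": "move_arm", "payload": {"motion": "0 -0.05 0 0 0 0;0 -0.1 0 0 0 0;0 -0.15 0 0 0 0;0 -0.2 0 0 0 0;0 -0.2 0 0 0 0"}}

```text
time: 9.65
tool_pos: [497.0, -18.7, 21.3]
tcp_rot: [-90.0, -0.0, -89.6]
ft_force: [0.2, 0.2, -3.2]
finger_gap: 17.0
```

Request:
{"api": "move_arm", "payload": {"motion": "0 -0.05 0 0 0 0;0 -0.1 0 0 0 0;0 -0.15 0 0 0 0;0 -0.15 0 0 0 0"}}

```text
time: 9.98
tool_pos: [497.0, -20.2, 21.4]
tcp_rot: [-90.0, -0.0, -89.6]
ft_force: [-0.4, 0.2, -3.0]
finger_gap: 16.7
```

Request:
{"api": "move_arm", "payload": {"motion": "0 -0.05 0 0 0 0;0 -0.1 0 0 0 0;0 -0.15 0 0 0 0;0 -0.2 0 0 0 0;0 -0.2 0 0 0 0"}}

```text
time: 10.4
tool_pos: [497.0, -22.2, 21.3]
tcp_rot: [-90.0, -0.0, -89.6]
ft_force: [-0.1, -0.9, -2.2]
finger_gap: 16.8
```

Request:
{"api": "move_arm", "payload": {"motion": "0 -0.05 0 0 0 0;0 -0.1 0 0 0 0;0 -0.15 0 0 0 0;0 -0.2 0 0 0 0;0 -0.2 0 0 0 0"}}

```text
time: 10.82
tool_pos: [497.0, -24.2, 21.3]
tcp_rot: [-90.0, 0.0, -89.6]
ft_force: [0.3, -0.3, -2.7]
finger_gap: 17.1
```

Request:
{"api": "move_arm", "payload": {"motion": "0 -0.05 0 0 0 0;0 -0.1 0 0 0 0;0 -0.15 0 0 0 0;0 -0.2 0 0 0 0;0 -0.2 0 0 0 0"}}

```text
time: 11.23
tool_pos: [497.0, -26.2, 21.3]
tcp_rot: [-90.0, -0.0, -89.6]
ft_force: [-0.4, -0.1, -2.4]
finger_gap: 16.8
```

Request:
{"api": "move_arm", "payload": {"motion": "0 -0.07 0 0 0 0;0 -0.14 0 0 0 0;0 -0.21 0 0 0 0;0 -0.28 0 0 0 0;0 -0.35 0 0 0 0;0 -0.4 0 0 0 0;0 -0.4 0 0 0 0"}}

```text
time: 11.82
tool_pos: [497.0, -30.2, 21.3]
tcp_rot: [-90.0, -0.0, -89.6]
ft_force: [0.2, 0.6, -1.9]
finger_gap: 16.6
```

Request:
{"api": "move_arm", "payload": {"motion": "0 -0.07 0 0 0 0;0 -0.14 0 0 0 0;0 -0.21 0 0 0 0;0 -0.28 0 0 0 0;0 -0.35 0 0 0 0;0 -0.4 0 0 0 0;0 -0.4 0 0 0 0"}}

```text
time: 12.4
tool_pos: [497.0, -34.3, 21.3]
tcp_rot: [-90.0, -0.0, -89.6]
ft_force: [-0.8, -0.3, -2.6]
finger_gap: 16.8
```

Request:
{"api": "move_arm", "payload": {"motion": "0 -0.07 0 0 0 0;0 -0.14 0 0 0 0;0 -0.21 0 0 0 0;0 -0.28 0 0 0 0;0 -0.35 0 0 0 0;0 -0.4 0 0 0 0;0 -0.4 0 0 0 0"}}

```text
time: 12.98
tool_pos: [497.0, -38.3, 21.3]
tcp_rot: [-90.0, -0.0, -89.6]
ft_force: [0.3, -0.3, -2.6]
finger_gap: 16.7
```

Request:
{"api": "move_arm", "payload": {"motion": "0 -0.07 0 0 0 0;0 -0.14 0 0 0 0;0 -0.21 0 0 0 0;0 -0.28 0 0 0 0;0 -0.35 0 0 0 0;0 -0.42 0 0 0 0;0 -0.5 0 0 0 0;0 -0.5 0 0 0 0"}}

```text
time: 13.65
tool_pos: [497.0, -43.3, 21.4]
tcp_rot: [-90.0, -0.0, -89.6]
ft_force: [1.3, -1.3, -1.8]
finger_gap: 17.2
```

Request:
{"api": "move_arm", "payload": {"motion": "0 -0.05 0 0 0 0;0 -0.1 0 0 0 0;0 -0.15 0 0 0 0;0 -0.2 0 0 0 0;0 -0.2 0 0 0 0"}}

```text
time: 14.07
tool_pos: [497.0, -45.2, 21.3]
tcp_rot: [-90.0, -0.0, -89.6]
ft_force: [-0.2, -0.8, -2.4]
finger_gap: 16.4
```

Request:
{"api": "move_arm", "payload": {"motion": "0 -0.05 0 0 0 0;0 -0.1 0 0 0 0;0 -0.15 0 0 0 0;0 -0.2 0 0 0 0;0 -0.25 0 0 0 0;0 -0.3 0 0 0 0;0 -0.3 0 0 0 0"}}

```text
time: 14.65
tool_pos: [497.0, -48.2, 21.4]
tcp_rot: [-90.0, -0.0, -89.6]
ft_force: [0.2, 0.3, -1.9]
finger_gap: 16.9
```

Request:
{"api": "move_arm", "payload": {"motion": "0 -0.05 0 0 0 0;0 -0.1 0 0 0 0;0 -0.15 0 0 0 0;0 -0.2 0 0 0 0;0 -0.25 0 0 0 0;0 -0.3 0 0 0 0;0 -0.3 0 0 0 0"}}

```text
time: 15.23
tool_pos: [497.0, -51.2, 21.3]
tcp_rot: [-90.0, -0.0, -89.6]
ft_force: [-0.3, -0.5, -2.7]
finger_gap: 16.7
```

Past the far lug's entry with no force. Continuing until the head is home.

Request:
{"api": "move_arm", "payload": {"motion": "0 -0.07 0 0 0 0;0 -0.14 0 0 0 0;0 -0.21 0 0 0 0;0 -0.28 0 0 0 0;0 -0.35 0 0 0 0;0 -0.42 0 0 0 0;0 -0.5 0 0 0 0;0 -0.5 0 0 0 0"}}

```text
time: 15.9
tool_pos: [497.0, -56.3, 21.3]
tcp_rot: [-90.0, -0.0, -89.6]
ft_force: [-0.2, -1.2, -2.6]
finger_gap: 16.7
```

Request:
{"api": "move_arm", "payload": {"motion": "0 -0.07 0 0 0 0;0 -0.14 0 0 0 0;0 -0.21 0 0 0 0;0 -0.28 0 0 0 0;0 -0.35 0 0 0 0;0 -0.42 0 0 0 0;0 -0.5 0 0 0 0;0 -0.5 0 0 0 0"}}

```text
time: 16.57
tool_pos: [497.0, -61.3, 21.3]
tcp_rot: [-90.0, -0.0, -89.6]
ft_force: [0.3, 0.8, -2.3]
finger_gap: 17.1
```

Request:
{"api": "move_arm", "payload": {"motion": "0 -0.05 0 0 0 0;0 -0.1 0 0 0 0;0 -0.15 0 0 0 0;0 -0.2 0 0 0 0;0 -0.25 0 0 0 0;0 -0.3 0 0 0 0;0 -0.3 0 0 0 0"}}

```text
time: 17.15
tool_pos: [497.0, -64.2, 21.3]
tcp_rot: [-90.0, -0.0, -89.6]
ft_force: [0.5, -0.3, -2.7]
finger_gap: 16.8
```

Request:
{"api": "move_arm", "payload": {"motion": "0 -0.04 0 0 0 0;0 -0.08 0 0 0 0;0 -0.1 0 0 0 0;0 -0.1 0 0 0 0"}}

```text
time: 17.48
tool_pos: [497.0, -65.2, 21.3]
tcp_rot: [-90.0, -0.0, -89.6]
ft_force: [-0.1, 0.2, -2.3]
finger_gap: 16.7
```

Request:
{"api": "move_arm", "payload": {"motion": "0 -0.04 0 0 0 0;0 -0.08 0 0 0 0;0 -0.1 0 0 0 0;0 -0.1 0 0 0 0"}}

```text
time: 17.82
tool_pos: [497.0, -66.2, 21.4]
tcp_rot: [-90.0, -0.0, -89.6]
ft_force: [0.1, 0.3, -2.9]
finger_gap: 16.9
```

Request:
{"api": "move_arm", "payload": {"motion": "0 -0.03 0 0 0 0;0 -0.05 0 0 0 0;0 -0.05 0 0 0 0"}}

```text
time: 18.07
tool_pos: [497.0, -66.7, 21.3]
tcp_rot: [-90.0, -0.0, -89.6]
ft_force: [0.9, 0.9, -1.9]
finger_gap: 16.9
```

Request:
{"api": "move_arm", "payload": {"motion": "0 -0.03 0 0 0 0;0 -0.05 0 0 0 0;0 -0.05 0 0 0 0"}}

```text
time: 18.32
tool_pos: [497.0, -67.2, 21.4]
tcp_rot: [-90.0, -0.0, -89.6]
ft_force: [1.0, -0.0, -2.2]
finger_gap: 16.9
```

Request:
{"api": "move_arm", "payload": {"motion": "0 -0.03 0 0 0 0;0 -0.05 0 0 0 0;0 -0.05 0 0 0 0"}}

```text
time: 18.57
tool_pos: [497.0, -67.7, 21.3]
tcp_rot: [-90.0, -0.0, -89.6]
ft_force: [0.1, -0.4, -2.1]
finger_gap: 17.0
```

Request:
{"api": "move_arm", "payload": {"motion": "0 -0.03 0 0 0 0;0 -0.05 0 0 0 0;0 -0.05 0 0 0 0"}}

```text
time: 18.82
tool_pos: [497.0, -68.2, 21.3]
tcp_rot: [-90.0, -0.0, -89.6]
ft_force: [-0.1, 0.2, -2.4]
finger_gap: 16.5
```

Request:
{"api": "move_arm", "payload": {"motion": "0 -0.02 0 0 0 0;0 -0.04 0 0 0 0;0 -0.04 0 0 0 0"}}

```text
time: 19.07
tool_pos: [497.0, -68.6, 21.4]
tcp_rot: [-90.0, 0.0, -89.6]
ft_force: [-0.7, 0.0, -2.1]
finger_gap: 16.9
```

Request:
{"api": "move_arm", "payload": {"motion": "0 -0.02 0 0 0 0;0 -0.03 0 0 0 0;0 -0.03 0 0 0 0"}}

```text
time: 19.32
tool_pos: [497.0, -68.9, 21.3]
tcp_rot: [-90.0, -0.0, -89.6]
ft_force: [-0.9, 0.6, -3.1]
finger_gap: 16.8
```

Request:
{"api": "move_arm", "payload": {"motion": "0 -0.02 0 0 0 0;0 -0.04 0 0 0 0;0 -0.04 0 0 0 0"}}

```text
time: 19.57
tool_pos: [497.0, -69.3, 21.4]
tcp_rot: [-90.0, -0.0, -89.6]
ft_force: [-0.2, -0.6, -2.8]
finger_gap: 16.8
```

Request:
{"api": "move_arm", "payload": {"motion": "0 -0.02 0 0 0 0;0 -0.04 0 0 0 0;0 -0.04 0 0 0 0"}}

```text
time: 19.82
tool_pos: [497.0, -69.7, 21.3]
tcp_rot: [-90.0, 0.0, -89.6]
ft_force: [-0.7, 0.3, -2.0]
finger_gap: 16.9
```

Request:
{"api": "move_arm", "payload": {"motion": "0 -0.02 0 0 0 0;0 -0.04 0 0 0 0;0 -0.04 0 0 0 0"}}

```text
time: 20.07
tool_pos: [497.0, -70.1, 21.4]
tcp_rot: [-90.0, -0.0, -89.6]
ft_force: [0.3, 0.1, -2.0]
finger_gap: 16.7
```

```bash
python3 - <<'E'
from h import *
w=snap('wrist');c=snap('scene');s=snap('side')
o=np.zeros((600,800,3),np.uint8)
o[:,:500]=cv2.resize(w['image'][190:310,206:306],(500,600),interpolation=cv2.INTER_CUBIC)
o[:300,500:]=cv2.resize(c['image'][175:220,185:230],(300,300),interpolation=cv2.INTER_CUBIC)
o[300:,500:]=cv2.resize(s['image'][155:203,240:288],(300,300),interpolation=cv2.INTER_CUBIC)
cv2.imwrite('pics/j.png',o)
E
```

```text
(no output)
```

View pics/j.png

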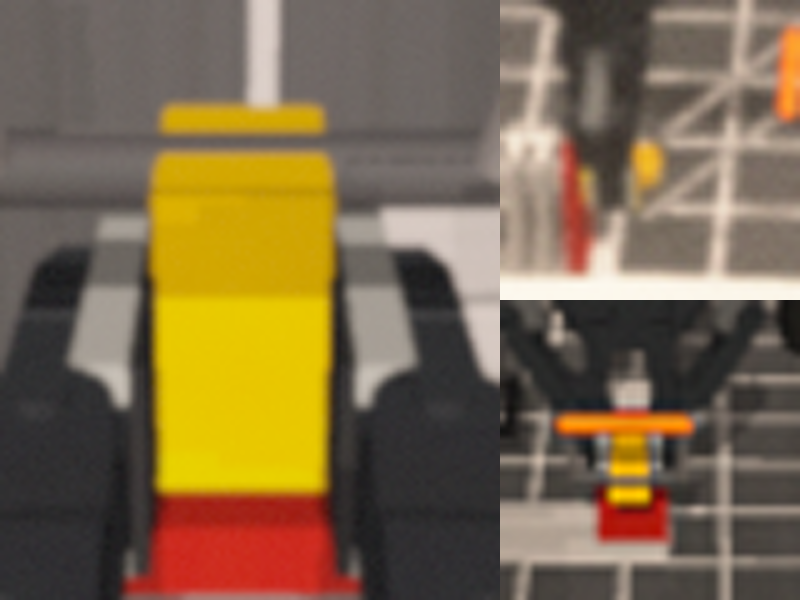

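The head is just short of the red lug: a dark red strip about 30 px high shows at rows 495–525, which is a gap of roughly 2 mm. Carrying on.

Request:
{"api": "move_arm", "payload": {"motion": "0 -0.02 0 0 0 0;0 -0.05 0 0 0 0;0 -0.05 0 0 0 0"}}

```text
time: 20.47
tool_pos: [497.0, -70.6, 21.4]
tcp_rot: [-90.0, -0.0, -89.6]
ft_force: [0.5, 0.3, -3.8]
finger_gap: 16.5
```

Request:
{"api": "move_arm", "payload": {"motion": "0 -0.02 0 0 0 0;0 -0.04 0 0 0 0;0 -0.04 0 0 0 0"}}

```text
time: 20.72
tool_pos: [497.0, -70.7, 21.3]
tcp_rot: [-90.0, 0.0, -89.6]
ft_force: [0.6, 2.8, -1.7]
finger_gap: 16.9
```

Request:
{"api": "move_arm", "payload": {"motion": "0 -0.02 0 0 0 0;0 -0.03 0 0 0 0;0 -0.03 0 0 0 0"}}

```text
time: 20.97
tool_pos: [497.0, -70.7, 21.3]
tcp_rot: [-90.0, 0.0, -89.6]
ft_force: [-0.2, 5.4, -0.6]
finger_gap: 16.7
```

Request:
{"api": "move_arm", "payload": {"motion": "0 -0.02 0 0 0 0;0 -0.03 0 0 0 0;0 -0.03 0 0 0 0"}}

```text
time: 21.22
tool_pos: [497.0, -70.7, 21.4]
tcp_rot: [-90.0, 0.1, -89.6]
ft_force: [0.4, 6.7, -0.8]
finger_gap: 16.7
```

```bash
python3 - <<'E'
from h import *
np.set_printoptions(precision=1,suppress=True)
w=snap('wrist');c=248
print([(y,w['image'][y,c].tolist()) for y in range(282,312)])
for y in (286,288,290):print('head z74',y,onz(w,(c,y),74))
for y in (292,294,296,298,304,306,308,310):print('lug z78',y,onz(w,(c,y),78))
E
```

```text
[(282, [0, 204, 232]), (283, [0, 208, 232]), (284, [0, 208, 231]), (285, [0, 208, 232]), (286, [0, 203, 229]), (287, [2, 179, 216]), (288, [16, 125, 190]), (289, [22, 64, 171]), (290, [24, 36, 166]), (291, [21, 32, 164]), (292, [23, 34, 165]), (293, [23, 35, 172]), (294, [27, 40, 190]), (295, [29, 42, 203]), (296, [30, 42, 206]), (297, [31, 46, 206]), (298, [31, 44, 206]), (299, [30, 44, 206]), (300, [32, 46, 206]), (301, [25, 42, 205]), (302, [28, 44, 206]), (303, [30, 45, 206]), (304, [29, 42, 206]), (305, [29, 41, 206]), (306, [50, 61, 204]), (307, [92, 100, 193]), (308, [118, 124, 168]), (309, [115, 120, 139]), (310, [102, 108, 116]), (311, [98, 102, 110])]
head z74 286 [493.9 -82.4  74. ]
head z74 288 [493.9 -83.6  74. ]
head z74 290 [493.9 -84.7  74. ]
lug z78 292 [494. -83.  78.]
lug z78 294 [494.  -84.1  78. ]
lug z78 296 [494.  -85.3  78. ]
lug z78 298 [494.  -86.5  78. ]
lug z78 304 [494. -90.  78.]
lug z78 306 [494.  -91.2  78. ]
lug z78 308 [494.  -92.5  78. ]
lug z78 310 [494.  -93.7  78. ]
```

Contact at tool y −70.7 with a steady 6.7 N and no further travel. The wrist view puts the head edge at y ≈ −83.7 and the lug face at ≈ −84.0, so the head is home. Now I'll release and lift.

Request:
{"api": "move_arm", "payload": {"motion": "0 0.03 0 0 0 0;0 0.06 0 0 0 0;0 0.06 0 0 0 0;0 0.06 0 0 0 0;0 0.06 0 0 0 0;0 0.06 0 0 0 0", "fingers": 4.5, "squeeze": 20}}

```text
time: 21.77
tool_pos: [497.1, -71.2, 21.4]
tcp_rot: [-90.0, -0.0, -89.6]
ft_force: [0.5, -0.6, 0.4]
finger_gap: 45.0
```

Request:
{"api": "move_arm", "payload": {"motion": "0 0 1 0 0 0;0 0 3 0 0 0;0 0 6 0 0 0;0 0 9 0 0 0;0 0 12 0 0 0;0 0 14 0 0 0;0 0 14 0 0 0;0 0 14 0 0 0"}}

```text
time: 22.43
tool_pos: [498.4, -71.3, 163.8]
tcp_rot: [-89.8, -0.1, -89.6]
ft_force: [-0.5, 0.2, 0.0]
finger_gap: 45.0
```

```bash
python3 - <<'E'
from h import *
import pickle
np.set_printoptions(precision=1,suppress=True)
w=snap('wrist');c=snap('scene');s=snap('side');pickle.dump((w,s,c),open('d5.pkl','wb'))
x=readout.sense();print(x['tool_pos'],x['tcp_rot'],x['joint_pos'],x['ft_force'])
def blob(d,box):
    x0,y0,x1,y1=box;h=cv2.cvtColor(d['image'],cv2.COLOR_BGR2HSV)[y0:y1,x0:x1]
    m=cv2.inRange(h,(9,200,150),(18,255,255));n,l,st,ce=cv2.connectedComponentsWithStats(m)
    i=1+st[1:,4].argmax();return ce[i]+[x0,y0],st[i]
for n,d,b in(('w',w,(100,0,400,250)),('s',s,(235,130,300,210)),('c',c,(190,160,270,220))):print(n,*blob(d,b))
bs=blob(s,(235,130,300,210))[0];bc=blob(c,(190,160,270,220))[0];bw=blob(w,(100,0,400,250))[0]
print('bow',tri(s,bs,c,bc),tri(w,bw,c,bc),tri(w,bw,s,bs),'cup',onz(s,(220+180/2.5,150+33/2.5),0))
h=cv2.resize(w['image'],(512,384));o=np.zeros((600,800,3),np.uint8)
o[:384,:512]=h
o[:300,512:]=cv2.resize(c['image'][165:225,185:245],(288,300),interpolation=cv2.INTER_CUBIC)
o[300:,512:]=cv2.resize(s['image'][150:210,230:290],(288,300),interpolation=cv2.INTER_CUBIC)
cv2.imwrite('pics/k.png',o)
E
```

```text
[496.1 -70.8 160.2] [-90.1   0.  -89.6] [-14.   -6.6 103.6  -0.   83.1 -14.4] [-0.3 -0.6 -0.8]
w [250.4  93.2] [112  87  79  10 446]
s [260.2 177.2] [15 45 21  5 60]
c [229.3 189.8] [38 28  3  5 10]
bow (array([496.6,  13.5, 113.8]), np.float64(8.770423419428344)) (array([495. ,  14.7, 107.2]), np.float64(0.6576577552302577)) (array([494.6,  13.8, 118.1]), np.float64(1.1045349280441628)) cup [ 386.6 -306.     0. ]
```

View pics/k.png

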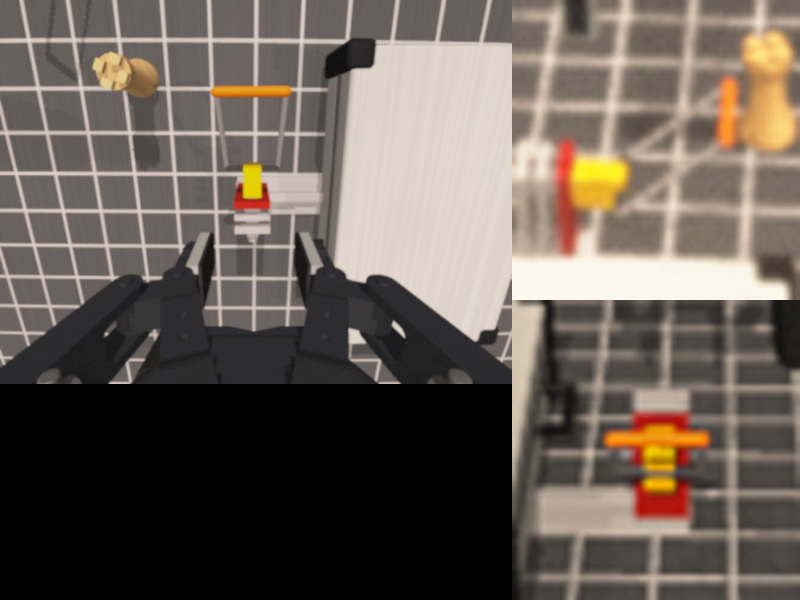

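The pin is seated: the yellow head is flush on the red lug in scene crop (570,185), and the tip shows beyond the far lug at wrist (252,240). The bow, at wrist (250,93), lies at about (496, 13, 125). Rotating the jaws along y above it.

Request:
{"api": "move_arm", "payload": {"motion": "0 1 0 0 0 7;0 2 0 0 0 14;0 3 0 0 0 21;0 4 0 0 0 28;0 5 0 0 0 35;0 6 0 0 0 42;0 7 0 0 0 49;0 8 0 0 0 56;0 8.3 0 0 0 63;0 8.3 0 0 0 70"}}

```text
time: 23.42
tool_pos: [495.8, 13.0, 159.6]
tcp_rot: [-90.0, 0.2, -19.2]
ft_force: [-1.0, 0.6, 0.2]
finger_gap: 45.1
```

Request:
{"api": "move_arm", "payload": {"motion": "0 0 0 0 0 7;0 0 0 0 0 14;0 0 0 0 0 19.6;0 0 0 0 0 19.6;0 0 0 0 0 19.6;0 0 0 0 0 19.6;0 0 0 0 0 19.6;0 0 0 0 0 19.6"}}

```text
time: 24.08
tool_pos: [496.9, 12.0, 161.1]
tcp_rot: [-90.0, 0.0, -0.1]
ft_force: [0.1, 0.2, -0.4]
finger_gap: 45.0
```

```bash
python3 - <<'E'
from h import *
import pickle
np.set_printoptions(precision=1,suppress=True)
w=snap('wrist')
x=readout.sense();print(x['tool_pos'],x['tcp_rot'],x['joint_pos'][5],x['ft_force'])
h=cv2.cvtColor(w['image'],cv2.COLOR_BGR2HSV)
m=cv2.inRange(h,(9,200,150),(18,255,255));n,l,st,ce=cv2.connectedComponentsWithStats(m)
for i in range(1,n):
    if st[i,4]>30:print(st[i],ce[i],onz(w,ce[i],125.5))
print('pred',proj(w,[[496,y,125.5] for y in(9,11,13,15)]))
E
```

```text
[496.9  12.1 161.2] [-90.    0.   -0.1] -94.45575197456205 [-0.  -0.2 -0.3]
[254 167   8  68 279] [256.5 200. ] [491.5  13.6 125.5]
pred [[250.7 205.4]
 [253.2 205.4]
 [255.7 205.4]
 [258.2 205.4]]
```

Request:
{"api": "move_arm", "payload": {"motion": "0 0 -2 0 0 0;0 0 -4 0 0 0;0 0 -6 0 0 0;0 0 -7 0 0 0;0 0 -7.8 0 0 0;0 0 -7.8 0 0 0;0 0 -7.8 0 0 0;0 0 -7.8 0 0 0"}}

```text
time: 24.8
tool_pos: [498.0, 12.0, 84.6]
tcp_rot: [-90.0, -0.1, -0.0]
ft_force: [-0.6, -0.5, 0.5]
finger_gap: 45.0
```

Request:
{"api": "move_arm", "payload": {"motion": "0 0 0 0 0 0;0 0 0 0 0 0;0 0 0 0 0 0;0 0 0 0 0 0;0 0 0 0 0 0;0 0 0 0 0 0;0 0 0 0 0 0", "fingers": 1.1, "squeeze": 20}}

```text
time: 25.38
tool_pos: [496.9, 12.0, 83.3]
tcp_rot: [-90.0, 0.0, 0.0]
ft_force: [0.1, 1.1, 0.4]
finger_gap: 10.9
```

```bash
python3 - <<'E'
from h import *
np.set_printoptions(precision=1,suppress=True)
w=snap('wrist');c=snap('scene');s=snap('side')
x=readout.sense();print(x['tool_pos'],x['ft_force'],x['finger_gap'])
o=np.zeros((600,800,3),np.uint8)
o[:300,:400]=cv2.resize(w['image'],(400,300))
o[300:,:400]=cv2.resize(w['image'][150:300,156:356],(400,300),interpolation=cv2.INTER_CUBIC)
o[:300,400:]=cv2.resize(c['image'][155:215,185:265],(400,300),interpolation=cv2.INTER_CUBIC)
o[300:,400:]=cv2.resize(s['image'][130:205,210:310],(400,300),interpolation=cv2.INTER_CUBIC)
cv2.imwrite('pics/l.png',o)
E
```

```text
[497.   12.1  83.3] [0.1 1.6 2. ] 10.754310031334679
```

View pics/l.png

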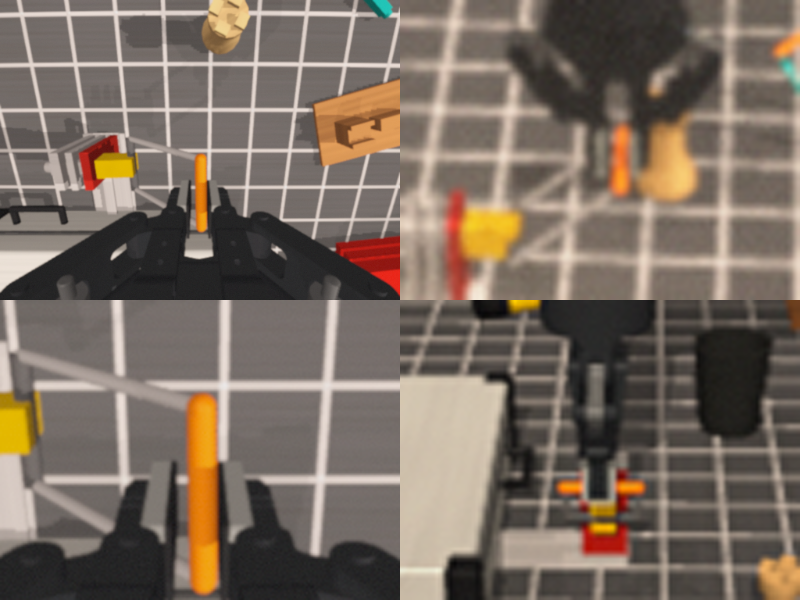

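The bow sits between the pads (wrist crop (203,495)), caged with 11 mm between the fingers and about 2 N of contact. I'll get round numbers along the arc.

```bash
python3 - <<'E'
import numpy as np
e=np.radians(np.r_[43.4,np.arange(46,154,3),155.5,157.5]);y=(-53+91*np.cos(e)-13.2)/10;z=(61.5+91*np.sin(e)-124)/10
z+=np.interp(np.degrees(e),[43,85,130,158],[0,.2,-.1,.3])
for i in range(0,len(e)-1,10):
    print('; '.join(f'0 {a-y[i]:.2f} {b-z[i]:.2f}' for a,b in zip(y[i+1:i+11],z[i+1:i+11])), np.degrees(e[min(i+10,len(e)-1)]))
E
```

```text
0 -0.29 0.31; 0 -0.64 0.64; 0 -1.01 0.96; 0 -1.39 1.26; 0 -1.79 1.53; 0 -2.20 1.79; 0 -2.62 2.02; 0 -3.06 2.24; 0 -3.50 2.43; 0 -3.95 2.59 73.0
0 -0.46 0.14; 0 -0.92 0.26; 0 -1.39 0.35; 0 -1.87 0.42; 0 -2.34 0.43; 0 -2.82 0.41; 0 -3.30 0.37; 0 -3.77 0.31; 0 -4.24 0.22; 0 -4.71 0.10 103.0
0 -0.46 -0.14; 0 -0.92 -0.30; 0 -1.36 -0.49; 0 -1.80 -0.70; 0 -2.23 -0.93; 0 -2.64 -1.19; 0 -3.04 -1.46; 0 -3.43 -1.76; 0 -3.80 -2.08; 0 -4.16 -2.35 133.0
0 -0.34 -0.29; 0 -0.66 -0.60; 0 -0.96 -0.92; 0 -1.25 -1.26; 0 -1.51 -1.62; 0 -1.75 -1.99; 0 -2.07 -2.56; 0 -2.20 -2.82 157.5
```

Request:
{"api": "move_arm", "payload": {"motion": "0 -0.29 0.31 0 0 0;0 -0.64 0.64 0 0 0;0 -1.01 0.96 0 0 0;0 -1.39 1.26 0 0 0;0 -1.79 1.53 0 0 0"}}

```text
time: 25.95
tool_pos: [497.2, -6.5, 99.2]
tcp_rot: [-90.0, -0.0, -0.0]
ft_force: [0.1, 1.0, 0.3]
finger_gap: 10.8
```

Request:
{"api": "move_arm", "payload": {"motion": "0 -0.41 0.26 0 0 0;0 -0.83 0.49 0 0 0;0 -1.27 0.71 0 0 0;0 -1.71 0.9 0 0 0;0 -2.16 1.06 0 0 0"}}

```text
time: 26.37
tool_pos: [497.0, -27.9, 109.5]
tcp_rot: [-90.0, -0.0, -0.0]
ft_force: [-1.1, 2.3, 1.0]
finger_gap: 11.0
```

Forces are 1–2 N in +y, which matches the spring. I'll check that the bow is still caged (numbers only) before going on.

```bash
cat > b.py <<'E'
from h import *
np.set_printoptions(precision=1,suppress=True)
w=snap('wrist');x=readout.sense();p=x['tool_pos'];print(p,x['ft_force'])
m=cv2.inRange(cv2.cvtColor(w['image'],cv2.COLOR_BGR2HSV),(9,200,150),(18,255,255));n,l,st,ce=cv2.connectedComponentsWithStats(m)
for i in range(1,n):
    if st[i,4]>40:print(st[i],ce[i],onz(w,ce[i],p[2]+38))
E
python3 b.py
```

```text
[497.2 -28.7 109.7] [0.3 0.9 0.6]
[250 199  15  99 930] [256.2 247.3] [494.  -27.2 147.7]
```

Request:
{"api": "move_arm", "payload": {"motion": "0 -0.46 0.14 0 0 0;0 -0.92 0.26 0 0 0;0 -1.39 0.35 0 0 0;0 -1.87 0.42 0 0 0;0 -2.34 0.43 0 0 0;0 -2.82 0.41 0 0 0;0 -3.3 0.37 0 0 0;0 -3.77 0.31 0 0 0;0 -4.24 0.22 0 0 0;0 -4.71 0.1 0 0 0"}}

```text
time: 27.25
tool_pos: [497.0, -75.0, 110.1]
tcp_rot: [-90.0, -0.0, 0.0]
ft_force: [0.5, 1.4, -0.1]
finger_gap: 10.9
```

```bash
python3 b.py
```

```text
[496.8 -75.7 109.8] [-0.5  1.   0.7]
[250 201  15  99 954] [256.4 250.5] [496.2 -74.1 147.8]
```

The bow is following in the cage. Continuing down the far side.

Request:
{"api": "move_arm", "payload": {"motion": "0 -0.46 -0.14 0 0 0;0 -0.92 -0.3 0 0 0;0 -1.36 -0.49 0 0 0;0 -1.8 -0.7 0 0 0;0 -2.23 -0.93 0 0 0;0 -2.64 -1.19 0 0 0;0 -3.04 -1.46 0 0 0;0 -3.43 -1.76 0 0 0;0 -3.8 -2.08 0 0 0;0 -4.16 -2.35 0 0 0"}}

```text
time: 28.13
tool_pos: [496.8, -116.5, 86.2]
tcp_rot: [-90.0, 0.0, 0.0]
ft_force: [0.3, 2.0, 0.1]
finger_gap: 10.8
```

```bash
python3 b.py
```

```text
[ 496.5 -116.9   85.7] [0.6 1.1 0.5]
[251 204  15 100 944] [256.4 253.2] [ 497.9 -115.6  123.7]
```

Request:
{"api": "move_arm", "payload": {"motion": "0 -0.34 -0.29 0 0 0;0 -0.66 -0.6 0 0 0;0 -0.96 -0.92 0 0 0;0 -1.25 -1.26 0 0 0;0 -1.51 -1.62 0 0 0;0 -1.75 -1.99 0 0 0;0 -1.95 -2.25 0 0 0;0 -1.95 -2.25 0 0 0"}}

```text
time: 28.85
tool_pos: [496.3, -135.6, 63.1]
tcp_rot: [-90.0, 0.1, -0.0]
ft_force: [-0.3, -0.7, -0.3]
finger_gap: 10.9
```

```bash
python3 b.py
```

```text
[ 496.6 -136.    63.8] [-0.3  0.4  0.1]
[250 202  15  99 924] [255.8 249.8] [ 494.6 -135.1  101.8]
```

Request:
{"api": "move_arm", "payload": {"motion": "0 -0.1 -0.15 0 0 0;0 -0.2 -0.3 0 0 0;0 -0.25 -0.4 0 0 0;0 -0.25 -0.4 0 0 0;0 -0.25 -0.4 0 0 0"}}

```text
time: 29.32
tool_pos: [497.1, -138.3, 60.4]
tcp_rot: [-90.0, -0.0, -0.0]
ft_force: [0.3, 0.0, 0.6]
finger_gap: 10.9
```

```bash
python3 b.py
```

```text
[ 497.1 -138.3   60.4] [ 0.7  0.1 -1. ]
[240 183   9  81 332] [243.5 214.2] [ 475.  -144.2   98.4]
[249 192   3  57  91] [250.1 218.7] [ 477.6 -140.7   98.4]
```

The bow has left the cage downward, so the ring appears to have snapped. Lifting clear to check.

Request:
{"api": "move_arm", "payload": {"motion": "0 0 1 0 0 0;0 0 3 0 0 0;0 0 6 0 0 0;-1 4 9 0 0 0;-3 8 12 0 0 0;-5 12 13 0 0 0;-7 12 13 0 0 0;-7 12 13 0 0 0;-7 12 13 0 0 0;-7 12 13 0 0 0"}}

```text
time: 30.2
tool_pos: [427.5, -18.3, 191.1]
tcp_rot: [-90.0, -0.1, 0.0]
ft_force: [-0.2, 0.2, 0.0]
finger_gap: 11.2
```

```bash
python3 - <<'E'
from h import *
np.set_printoptions(precision=1,suppress=True)
w=snap('wrist');c=snap('scene');s=snap('side')
x=readout.sense();print(x['tool_pos'],x['ft_force'])
m=cv2.inRange(cv2.cvtColor(w['image'],cv2.COLOR_BGR2HSV),(9,200,150),(18,255,255));n,l,st,ce=cv2.connectedComponentsWithStats(m)
for i in range(1,n):
    if st[i,4]>40:print(st[i],ce[i],onz(w,ce[i],57))
print('expected bow px',proj(w,[497,-144.5,57]), 'head front edge',proj(w,[497,-84.2,74]))
o=np.zeros((600,800,3),np.uint8)
o[:300,:400]=cv2.resize(w['image'],(400,300))
o[300:,:400]=cv2.resize(w['image'][130:280,60:260],(400,300),interpolation=cv2.INTER_CUBIC)
o[:300,400:]=cv2.resize(c['image'][165:225,165:245],(400,300),interpolation=cv2.INTER_CUBIC)
o[300:,400:]=cv2.resize(s['image'][140:200,220:300],(400,300),interpolation=cv2.INTER_CUBIC)
cv2.imwrite('pics/m.png',o)
E
```

```text
[427.2 -18.8 189.8] [ 0.2 -0.1 -0. ]
[378  19  33  38 158] [393.1  37.8] [284.8 119.8  57. ]
[149 217   6  35  52] [152.  233.6] [ 498.1 -142.9   57. ]
expected bow px [[150.5 232.7]] head front edge [[197.3 239.1]]
```

View pics/m.png

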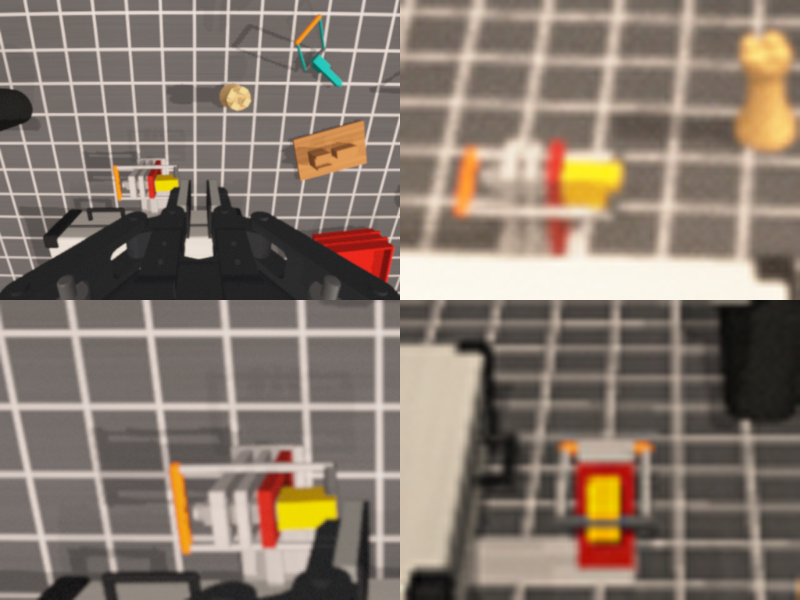

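The picture shows the ring level over the lugs, the bow past the pin tip at wrist crop (180,505), and the head flush on the red lug at (278,510). The measured bow is (498, −143) at z 57, against (497, −144.5) expected when locked. Handing in.

```bash
python3 -c "
from bench import r
print(r.hand_in())"
```

```text
the job is handed in; nothing more can be done
None
```

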